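# One turn of the chin-rest hand wheel

## Task

Raise the chin rest by giving its hand wheel exactly one full turn clockwise (seen from above): with the closed fingertips push the upright orange handle round until it stands again where it stood at the start, then back off clear of it. Push it lightly; do not pinch or grip it. Leave the eyepiece, the bottle and the model eye standing where they are.

Things in the scene. Friction and masses are not known exactly. Their poses are not given: they have to be found in the camera images.
- handwheel (a joint): Angle of the hand wheel in rad, growing as it turns clockwise seen from above; starts anywhere from 0.3 to 5.0, hard stops at -0.5 and 12.1. The wheel lies flat (vertical axis), turns with a steady drag of about 0.10 N m (about 1.5 N at the handle, a little more when turned fast), has no spring and stays where it is left. One turn is 2 pi more than the value at the start.
- handle (a point): Middle of the hand wheel's upright orange handle, a plain round peg 18 mm in diameter fixed on the wheel's rim, 65 mm from the wheel axis. This point is 100 mm above the table; the peg stands free from 73 mm (top of the wheel rim) up to 125 mm above the table. It moves on a level circle round wheel_axis.
- wheel_axis (a point): Centre of the hand wheel, on its vertical axis, 67 mm above the table, fixed to the stand. The black rim is 142 mm across and 12 mm thick, from 61 to 73 mm above the table, on three aluminium spokes and a 30 mm hub whose top is 78 mm above the table. Nothing but the handle stands higher than 78 mm within 140 mm of the axis.
- stand: Fixed chin-rest stand, white casting. Origin on the table under the wheel axis; its own +x points from the wheel to the lifting column. The casting under the wheel is 200 mm by 170 mm and 50 mm high, centred on the axis; a foot 38 mm high runs on to +x 240 mm. The column (58 mm across) stands 190 mm along +x from the wheel axis.
- cup_seat (a point): Seat of the white chin cup (85 mm wide, 55 mm deep) on top of the column, 190 mm from the wheel axis; about 208 to 222 mm above the table at the start. The wheel lifts it 3 mm per rad clockwise, about 19 mm per turn.
- eyepiece: Loose black eyepiece standing on the table, 48 mm across at the top, 66 mm high, 140 g; origin at the centre of its underside. Stands 160 mm or more from the wheel axis. To be left alone.
- cleaner: Loose white bottle with a blue cap, 42 mm across, 105 mm high, 130 g; origin at the centre of its underside. Stands 160 mm or more from the wheel axis. To be left alone.
- model_eye: Loose model eye: white 26 mm ball on an aluminium post with a round foot 54 mm across, 75 mm high, 160 g; origin at the centre of its underside. Stands 160 mm or more from the wheel axis. To be left alone.

How it is judged (in metres and radians):
On the way:
1. the handle has been pushed to the far side of its circle (distance of handle from where it was at the start of the episode above 0.115 m).
At the end, for the whole second after the job is handed in: The wheel is at rest one full turn clockwise from its start, the handle within 13.5 mm (12 degrees) of where it stood, and the eyepiece, bottle and model eye stand upright within 30 mm of their places (distance of handle from where it was at the start of the episode below 0.0135 m and value of joint handwheel above 5.8 rad and velocity of joint handwheel between -0.05 and 0.05 rad/s and distance of each of eyepiece, cleaner, model_eye from where it was at the start of the episode below 0.03 m and angle between each of eyepiece, cleaner, model_eye's own z axis and vertical below 0.2 rad); the robot touches nothing.
It fails at once if the handle is pinched, or the stand pushed harder than 35 N by the fingers (contact force between the fingers and stand above 35 N).
It fails at once if a bystander is lifted, knocked over or shoved away (distance of any of eyepiece, cleaner, model_eye from where it was at the start of the episode above 0.03 m or height (world z) of any of eyepiece, cleaner, model_eye above 0.012 m).
It also fails if it takes over 64 s, if anything falls off the work surface, if the arm or the gripper's body presses on something with over 40 N, if the wrist force passes 120 N, or if a joint passes its speed limit or range.

## Robot

A 6-joint arm with a two-finger parallel gripper is mounted at the origin on the work surface. World frame = base frame: x ahead of the robot, y to its left, z up, the work surface at z = 0. Lengths are in m, angles in degrees, forces in N, time in s.
With the tool pointing down it reaches from about 0.3 to 0.75 m from the base axis. Payload 8.5 kg.
Tool frame: the origin (TCP) lies between the finger pads; the fingertips stand env.finger_overhang ahead of it and the grasp point (between the pads) lies 2 mm behind it (env.finger_overhang is the distance from the TCP to the fingertips, in m); z points along the fingers, y is the line along which they close (so a half turn about z gives the same grasp; the last joint's range is limited). The gripper opens to 85 mm and grips with 20 to 120 N. Pads are 22 mm wide; open, the fingers measure 114 mm over their backs; the gripper's body (76 mm by 85 mm) begins 54 mm behind the grasp point. The pads swing forward as they close: fully open they stand 13 mm farther back than shut.
Start: joints at [-83.153, 21.807, 74.336, -0, 83.858, -12.336], TCP at [0.181, -0.519, 0.248] pointing down, gripper open.
Joint ranges: [-178.18, 178.18], [-50.72, 133.34], [12.68, 142.11], [-81.47, 261.47], [9.98, 163.14], [-165.26, 165.26]. Speed limits (degrees/s): [136.94, 136.94, 180, 180, 180, 180].

## Interface

Orientations are given as a 3x3 rotation matrix whose columns are the frame's x, y, z axes.
In Python, from rig import env gives the robot as it stands. The module is installed in compiled form; this text tells all that it offers.
- The arm moves only by the tool jog_arm, never from a script. Its arguments are lists of equal length, an entry for each row: "hand": the finger opening in m, from 0 to 0.0854; "travel": the shift along the world's x, y, z in m, a list of three; "yaw": the turn about the world's z in rad. A call has exactly 5 rows; each row shifts and turns the commanded pose from where the row before left it; what a row does not reach is not made up. A row lasts 1/8 s, in which the tool goes at most 62.5 mm and 10.7 degrees, less where a joint would pass 70% of its speed; a pose out of reach is approached as far as the arm can. A call is refused whole if a number of a shift passes 0.0625 or a number of a turn 0.188, either way. A call with a gripper value outside its range is refused whole. The fingers move at their own pace and stop on an object; "grip_force" is the grip in N (left out, the last holds). Time passes only in rows, so rows that do not move let the fingers close, or fill a call up. It gives the time, the measured TCP pose, the force, the opening and the grip force at its end, in the units of the state.
- env.observe(): the state, without advancing time (a new reading comes with each control period).
- env.get_image(name): name is "scene" or "side" or "wrist"; returns the picture (384x512x3 uint8, red, green, blue); there is no depth.
- env.calibration(name): a dict with "fx", "fy", "cx", "cy" (pixels), "position" and "rotation" of the camera in the world; the wrist camera has in their place "hand_eye" (4x4, takes a point from camera to tool coordinates, whose origin is the TCP and whose axes are the flange's). Camera axes: x right, y down, z forward; pixel columns grow to the right and rows downward; lengths in m; the calibration is good to about 2 mm. The wrist camera is an equidistant fisheye: a pixel r from the principal point sees the ray r / f radians off the axis. A picture is of the moment at which its call begins: read the wrist's pose just before it. calibration takes no time and is no camera call.
- env.close_job(): hands the job in; it is judged then, once.
The state is a dict: "time_s": time; "q": joint angles; "qvel": joint speeds; "joint_efforts": joint torques, N m; "position": TCP position; "tool_rot": TCP orientation; "ft_force": force on the tool from outside, world axes, zero at the start; "wrist_torque": the same for the moment, N m; "grip_width": finger opening in m; "gripper_force": force on a finger pad.
Only numpy, scipy, OpenCV 4.12 (cv2) and the standard library are available. Lean on these libraries where they do the work, as an engineer would, in place of code of your own. Each camera call takes 0.05 s, during which the arm holds its last target. There are 200 camera calls.

## Working session

There is one attempt and no reset: what is moved stays moved. The work goes in short steps, Python scripts to look and compute and a tool call to move; the robot and the scene stay as the last step left them, time stands still between calls to the robot, and variables do not carry over. Pictures are saved under pics/ and viewed, at most 10 in all, crops included, and the job is handed in when it is done.

Besides the shell and the picture viewer there is one more tool, called after "Call:" in YAML: its name, and indented under it one key for each argument. jog_arm: Moves the arm, as the interface text tells. Its arguments: {"type":"object","properties":{"hand":{"type":"array"},"travel":{"type":"array"},"yaw":{"type":"array"},"grip_force":{"type":"number"}},"required":["hand","travel","yaw"]}

```bash
mkdir -p pics
python3 - <<'E'
from rig import env
import cv2,numpy as np
o=env.observe();print(o['time_s'],o['position'],o['tool_rot'],o['grip_width'],env.finger_overhang)
for n in("scene","side","wrist"):
    im=env.get_image(n);cv2.imwrite(f'pics/{n}0.png',im[:,:,::-1]);print(n,env.calibration(n))
a=[cv2.imread(f'pics/{n}0.png') for n in("scene","side")]
cv2.imwrite('pics/both0.png',cv2.resize(np.vstack(a),(800*512//800,768))[:,:][:,:] if 0 else cv2.resize(np.vstack(a),(400,600)))
E
```

```text
0.0 [ 0.18067915 -0.51918004  0.24770735] [[ 9.44479444e-01  3.28570465e-01 -1.71559990e-04]
 [ 3.28570354e-01 -9.44478362e-01  1.46490024e-03]
 [ 3.19288253e-04 -1.43993769e-03 -9.99998912e-01]] 0.08557141845671082 0.017
scene {'fx': 356.3940883724895, 'fy': 356.3940883724895, 'cx': 252.44300195822635, 'cy': 198.3988513010394, 'position': array([ 0.96555889, -0.46049056,  0.89636948]), 'rotation': array([[ 0.83131838,  0.43131302, -0.35054077],
       [ 0.55559412, -0.62787167,  0.54506178],
       [ 0.01499762, -0.64787826, -0.76159624]])}
side {'fx': 479.65436587361415, 'fy': 479.65436587361415, 'cx': 246.0078190456976, 'cy': 189.1288077412395, 'position': array([0.17038618, 0.65135076, 1.01520166]), 'rotation': array([[-0.81110094, -0.4386305 ,  0.38693482],
       [-0.5847665 ,  0.62256994, -0.5200527 ],
       [-0.01278301, -0.64808175, -0.76146348]])}
wrist {'fx': 297.3186396354542, 'fy': 297.3186396354542, 'cx': 253.57993414156155, 'cy': 195.18295354521788, 'hand_eye': array([[-5.33042619e-04, -9.44904320e-01, -3.27346212e-01,
         8.38975773e-02],
       [ 9.99999613e-01, -2.74511482e-04, -8.35981347e-04,
        -4.69996716e-04],
       [ 7.00062092e-04, -3.27346531e-01,  9.44904100e-01,
        -1.26421126e-01],
       [ 0.00000000e+00,  0.00000000e+00,  0.00000000e+00,
         1.00000000e+00]])}
```

View pics/scene0.png

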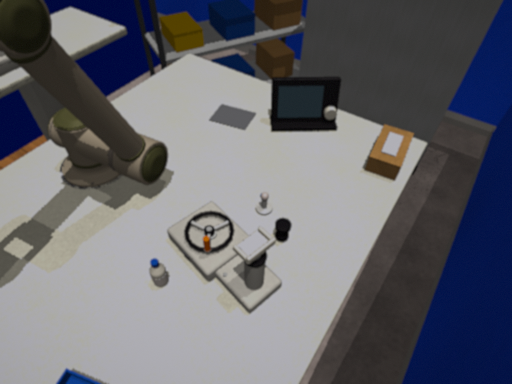

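View pics/side0.png

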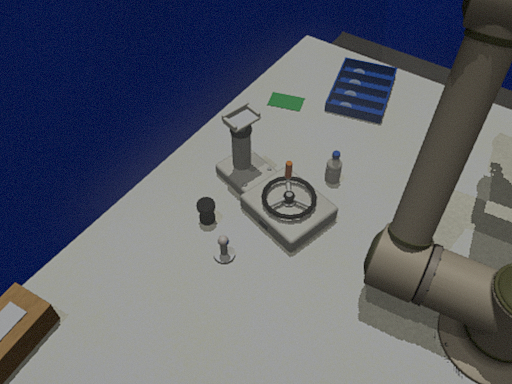

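The scene view shows the wheel hub near (209,230), the orange handle (207,243), the cup and column (255,262), the bottle (158,271), the eyepiece (282,230) and the model eye (264,205). In the side view the hub is at (289,196), the handle (289,168), the column (241,150), the bottle (333,170), the eyepiece (206,211) and the eye (224,250).

```bash
cat > h.py <<'E'
import numpy as np,cv2
from rig import env
def ray(n,u,v):
    c=env.calibration(n);d=c['rotation']@[(u-c['cx'])/c['fx'],(v-c['cy'])/c['fy'],1]
    return c['position'],d/np.linalg.norm(d)
def plane(n,u,v,z):
    p,d=ray(n,u,v);return p+d*(z-p[2])/d[2]
def tri(a,b):
    (p,d),(q,e)=ray('scene',*a),ray('side',*b)
    s=np.linalg.lstsq(np.c_[d,-e],q-p,rcond=None)[0]
    x,y=p+s[0]*d,q+s[1]*e;return (x+y)/2,np.linalg.norm(x-y)
def orange(im):
    h=cv2.cvtColor(im,cv2.COLOR_RGB2HSV)
    m=cv2.inRange(h,(3,140,90),(16,255,255))
    n,l,s,c=cv2.connectedComponentsWithStats(m);return s,c
E
python3 - <<'E'
from h import *
np.set_printoptions(precision=4,suppress=True)
for n,roi in(('scene',(150,190,300,300)),('side',(230,130,350,240))):
    im=cv2.cvtColor(cv2.imread(f'pics/{n}0.png'),cv2.COLOR_BGR2RGB)
    x0,y0,x1,y1=roi;s,c=orange(im[y0:y1,x0:x1])
    for i in range(1,len(s)):
        if s[i,4]>8: print(n,c[i]+[x0,y0],s[i],plane(n,*(c[i]+[x0,y0]),.1))
    # rim: dark ellipse
    g=cv2.cvtColor(im,cv2.COLOR_RGB2GRAY)[y0:y1,x0:x1]
    cs,_=cv2.findContours(cv2.inRange(g,0,60),cv2.RETR_EXTERNAL,cv2.CHAIN_APPROX_NONE)
    for k in cs:
        if len(k)>50:
            e=cv2.fitEllipse(k);u=np.array(e[0])+[x0,y0];print(n,'ell',u,e[1],plane(n,*u,.067))
for nm,a,b,z in(('hub',(209,230),(289,196),.078),('bottle cap',(155,264),(336,155),.1),('eyep top',(283,225),(206,203),.066),('ball',(264,198),(223,241),.062),('cup',(255,244),(241,118),.215)):
    print(nm,tri(a,b),plane('scene',*a,z),plane('side',*b,z))
E
```

```text
scene [206.1493 242.6866] [53 45  7 16 67] [ 0.5835 -0.0879  0.1   ]
scene ell [253.92   265.1136] (13.253146171569824, 29.029308319091797) [ 0.7153 -0.0567  0.067 ]
scene ell [196.8577 236.3988] (19.387062072753906, 29.97122573852539) [ 0.5332 -0.0707  0.067 ]
scene ell [281.9426 229.216 ] (13.579413414001465, 23.20429039001465) [0.7172 0.0848 0.067 ]
scene ell [209.1914 231.559 ] (37.5156364440918, 45.0673713684082) [ 0.5514 -0.0384  0.067 ]
side [288.6957 162.8696] [56 31  6  5 23] [ 0.5968 -0.1116  0.1   ]
side ell [288.6782 197.2583] (39.463069915771484, 51.17529296875) [ 0.5471 -0.0369  0.067 ]
side ell [239.7268 134.3548] (9.99668025970459, 22.43143081665039) [ 0.788  -0.1536  0.067 ]
hub (array([ 0.5483, -0.0372,  0.0708]), np.float64(0.002942051012787387)) [ 0.5532 -0.0401  0.078 ] [ 0.5443 -0.0329  0.078 ]
bottle cap (array([ 0.5126, -0.2104,  0.0957]), np.float64(0.00433418029951667)) [ 0.517  -0.2107  0.1   ] [ 0.5095 -0.2081  0.1   ]
eyep top (array([0.7105, 0.0995, 0.0653]), np.float64(0.003015096092156623)) [0.7119 0.1    0.066 ] [0.7087 0.0991 0.066 ]
ball (array([0.6073, 0.1618, 0.0567]), np.float64(0.0010090717220790294)) [0.61   0.1581 0.062 ] [0.6045 0.1642 0.062 ]
cup (array([ 0.729 , -0.081 ,  0.2105]), np.float64(0.0038516903891220563)) [ 0.732  -0.0823  0.215 ] [ 0.7243 -0.0779  0.215 ]
```

Run:
```python
import cv2,numpy as np
a=cv2.imread('pics/scene0.png')[190:310,140:300];b=cv2.imread('pics/side0.png')[100:265,190:350]
cv2.imwrite('pics/z.png',np.hstack([cv2.resize(a,(400,300),interpolation=cv2.INTER_CUBIC),cv2.resize(b,(291,300),interpolation=cv2.INTER_CUBIC)]))
```

```text
(no output)
```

View pics/z.png

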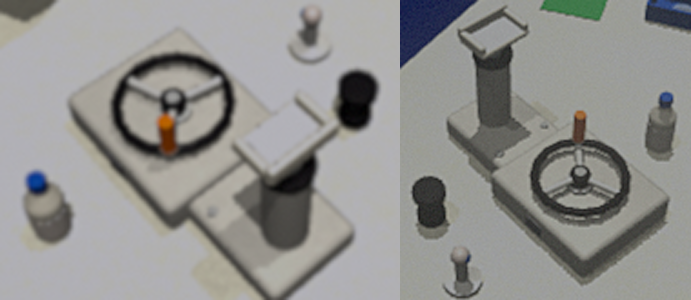

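The crops confirm the layout: handle at about -56° round an axis near (0.549, -0.037), with the column on its +x side. I'll move above the spot just behind the handle (counter-clockwise side). The fingers stay closed and the tool is yawed to about 124°, so the camera faces away from the cup.

Call:
jog_arm:
  hand: [0,0,0,0,0]
  travel:
    - [0.028,0.03,0]
    - [0.028,0.03,0]
    - [0.028,0.03,0]
    - [0.028,0.03,0]
    - [0.028,0.03,0]
  yaw: [0.122,0.122,0.122,0.122,0.122]
  grip_force: 20

```text
time_s: 0.78
position: [0.3214, -0.3683, 0.2482]
tool_rot: [[0.583, 0.813, -0.0], [0.813, -0.583, 0.0], [0.0, -0.0, -1.0]]
ft_force: [0.2, -1.0, -0.2]
grip_width: 0.0002
gripper_force: 0.0
```

Call:
jog_arm:
  hand: [0,0,0,0,0]
  travel:
    - [0.028,0.03,0]
    - [0.028,0.03,0]
    - [0.028,0.03,0]
    - [0.028,0.03,0]
    - [0.028,0.03,0]
  yaw: [0.122,0.122,0.122,0.122,0.122]

```text
time_s: 1.4
position: [0.4614, -0.2183, 0.2482]
tool_rot: [[0.012, 1.0, -0.0], [1.0, -0.012, 0.0], [0.0, -0.0, -1.0]]
ft_force: [0.8, -0.5, -0.3]
grip_width: -0.0004
gripper_force: 0.0
```

Call:
jog_arm:
  hand: [0,0,0,0,0]
  travel:
    - [0.028,0.03,0]
    - [0.028,0.03,0]
    - [0.028,0.03,0]
    - [0.028,0.03,0]
    - [0,0,0]
  yaw: [0.122,0.122,0.122,0.122,0.122]

```text
time_s: 2.02
position: [0.5738, -0.0973, 0.2476]
tool_rot: [[-0.566, 0.825, -0.001], [0.825, 0.566, 0.001], [0.001, -0.0, -1.0]]
ft_force: [-0.1, -0.6, 0.1]
grip_width: 0.0002
gripper_force: 0.0
```

Run:
```python
from h import *
o=env.observe();print(o['time_s'],o['position'],o['tool_rot'],o['grip_width'],o['q'])
a=env.get_image('wrist');b=env.get_image('scene')
cv2.imwrite('pics/w1.png',a[:,:,::-1]);cv2.imwrite('pics/s1.png',b[:,:,::-1])
cv2.imwrite('pics/c1.png',np.hstack([cv2.resize(x,(400,300)) for x in (a,b)])[:,:,::-1])
```

```text
2.025 [ 0.57384622 -0.09734828  0.24764121] [[-5.65654404e-01  8.24642181e-01 -6.06609453e-04]
 [ 8.24641933e-01  5.65654714e-01  6.53373530e-04]
 [ 8.81930870e-04 -1.30651976e-04 -9.99999603e-01]] 0.00021645603019181193 [-2.12840845e+01  2.51054957e+01  6.90782163e+01  2.23241116e-02
  8.58622627e+01 -5.57334694e+01]
```

View pics/c1.png

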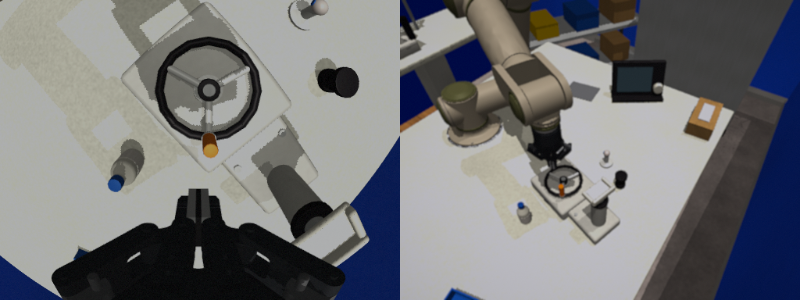

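The wrist picture (half-size) shows the hub at (208,90), the handle with its top at about (210,150), and the fingertips at (198,190). I'll measure the hub and handle from it.

```bash
cat >> h.py <<'E'
def wplane(o,u,v,z):
    c=env.calibration('wrist');x,y=(u-c['cx'])/c['fx'],(v-c['cy'])/c['fy'];t=np.hypot(x,y)
    d=np.array([x/t*np.sin(t),y/t*np.sin(t),np.cos(t)]);H=c['hand_eye'];R=np.array(o['tool_rot'])
    p=np.array(o['position'])+R@H[:3,3];d=R@H[:3,:3]@d;return p+d*(z-p[2])/d[2]
E
python3 - <<'E'
from h import *
o=env.observe();im=cv2.cvtColor(cv2.imread('pics/w1.png'),cv2.COLOR_BGR2RGB)
s,c=orange(im)
for i in range(1,len(s)):
    if s[i,4]>30:print(s[i],c[i],wplane(o,*c[i],.1))
g=cv2.cvtColor(im,cv2.COLOR_RGB2GRAY)[30:185,180:360]
m=cv2.inRange(g,0,60);cs,_=cv2.findContours(m,cv2.RETR_LIST,cv2.CHAIN_APPROX_NONE)
for k in cs:
    if len(k)>30:
        e=cv2.fitEllipse(k);u=np.array(e[0])+[180,30];print(len(k),u,e[1],wplane(o,*u,.073),wplane(o,*u,.078))
E
```

```text
50 [267.36572266 177.88174438] (14.626978874206543, 17.30393409729004) [ 0.58429119 -0.0907992   0.073     ] [ 0.58329578 -0.08976665  0.078     ]
49 [267.39019012 115.16680145] (17.202173233032227, 17.859447479248047) [ 0.54687814 -0.03673711  0.073     ] [ 0.54650356 -0.03660168  0.078     ]
81 [266.90648651 114.84169006] (28.16754913330078, 28.45658302307129) [ 0.54629019 -0.03674031  0.073     ] [ 0.54592538 -0.03660483  0.078     ]
696 [266.11364746 113.3741684 ] (124.12598419189453, 126.77967834472656) [ 0.54478843 -0.03596102  0.073     ] [ 0.54444854 -0.03583847  0.078     ]
```

Call:
jog_arm:
  hand: [0,0,0,0,0]
  travel:
    - [0.016,0.0175,0]
    - [0.0165,0.0175,0]
    - [0,0,-0.03]
    - [0,0,-0.03]
    - [0,0,-0.03]
  yaw: [0,0,0,0,0]

```text
time_s: 2.75
position: [0.6049, -0.0649, 0.1574]
tool_rot: [[-0.557, 0.831, -0.0], [0.831, 0.557, 0.0], [0.0, -0.0, -1.0]]
ft_force: [-0.1, -1.1, 0.2]
grip_width: -0.0001
gripper_force: 0.0
```

Run:
```python
from h import *
o=env.observe();print(o['time_s'],o['position'],o['ft_force'])
a=np.deg2rad(-23-10*np.arange(41))
p=np.round(np.c_[np.cos(a),np.sin(a)]*.065+[.5465,-.0368],3)
d=np.diff(p,axis=0)
for i in range(0,40,5): print(p[i],[[round(float(x),3),round(float(y),3),0] for x,y in d[i:i+5]])
```

```text
2.75 [ 0.60488152 -0.06489055  0.15738116] [-0.12050065 -1.11024798  0.15831635]
[ 0.606 -0.062] [[-0.005, -0.01, 0], [-0.007, -0.009, 0], [-0.008, -0.008, 0], [-0.01, -0.006, 0], [-0.01, -0.004, 0]]
[ 0.566 -0.099] [[-0.012, -0.002, 0], [-0.011, -0.001, 0], [-0.011, 0.002, 0], [-0.011, 0.003, 0], [-0.01, 0.006, 0]]
[ 0.511 -0.091] [[-0.009, 0.007, 0], [-0.007, 0.008, 0], [-0.006, 0.01, 0], [-0.005, 0.01, 0], [-0.002, 0.011, 0]]
[ 0.482 -0.045] [[0.0, 0.012, 0], [0.001, 0.011, 0], [0.004, 0.011, 0], [0.005, 0.01, 0], [0.007, 0.009, 0]]
[0.499 0.008] [[0.008, 0.007, 0], [0.01, 0.006, 0], [0.01, 0.004, 0], [0.012, 0.003, 0], [0.011, 0.0, 0]]
[0.55  0.028] [[0.011, -0.001, 0], [0.011, -0.004, 0], [0.01, -0.005, 0], [0.009, -0.007, 0], [0.007, -0.009, 0]]
[0.598 0.002] [[0.006, -0.009, 0], [0.005, -0.011, 0], [0.002, -0.011, 0], [0.0, -0.011, 0], [-0.001, -0.011, 0]]
[ 0.61  -0.051] [[-0.004, -0.011, 0], [-0.005, -0.01, 0], [-0.007, -0.009, 0], [-0.008, -0.008, 0], [-0.01, -0.006, 0]]
```

Call:
jog_arm:
  hand: [0,0,0,0,0]
  travel:
    - [0.001,0.003,0]
    - [0,0,-0.02]
    - [0,0,-0.02]
    - [0,0,-0.012]
    - [0,0,0]
  yaw: [0,0,0,0,0]

```text
time_s: 3.38
position: [0.6063, -0.0615, 0.1066]
tool_rot: [[-0.559, 0.829, -0.0], [0.829, 0.559, 0.0], [0.0, -0.0, -1.0]]
ft_force: [0.7, -0.0, 0.6]
grip_width: 0.0002
gripper_force: 0.0
```

Call:
jog_arm:
  hand: [0,0,0,0,0]
  travel:
    - [-0.005,-0.01,0]
    - [-0.007,-0.009,0]
    - [-0.008,-0.008,0]
    - [-0.01,-0.006,0]
    - [-0.01,-0.004,0]
  yaw: [0,0,0,0,0]

```text
time_s: 4.0
position: [0.5656, -0.099, 0.1065]
tool_rot: [[-0.559, 0.829, 0.001], [0.829, 0.559, -0.0], [-0.001, 0.0, -1.0]]
ft_force: [2.5, 1.8, -0.5]
grip_width: -0.0001
gripper_force: 1.1
```

Run:
```python
from h import *
o=env.observe();print(o['time_s'],o['position'],o['ft_force'])
a=env.get_image('wrist');b=env.get_image('scene')
cv2.imwrite('pics/c2.png',np.hstack([cv2.resize(a,(400,300)),cv2.resize(b[170:320,120:320],(400,300))])[:,:,::-1])
```

```text
4.0 [ 0.56561413 -0.09897961  0.10647816] [ 2.48367179  1.82667271 -0.50643023]
```

View pics/c2.png

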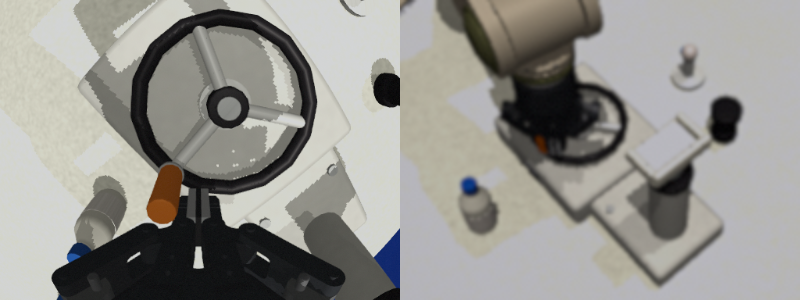

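The handle (left half, 165,190) sits ahead of the closed fingers (198,200) and is turning at about 3 N. I'll carry on round.

Call:
jog_arm:
  hand: [0,0,0,0,0]
  travel:
    - [-0.012,-0.002,0]
    - [-0.011,-0.001,0]
    - [-0.011,0.002,0]
    - [-0.011,0.003,0]
    - [-0.01,0.006,0]
  yaw: [0,0,0,0,0]

```text
time_s: 4.72
position: [0.5105, -0.0903, 0.1064]
tool_rot: [[-0.56, 0.829, 0.0], [0.829, 0.56, -0.0], [-0.0, -0.0, -1.0]]
ft_force: [3.1, -0.9, -1.1]
grip_width: -0.0
gripper_force: 1.1
```

Call:
jog_arm:
  hand: [0,0,0,0,0]
  travel:
    - [-0.009,0.007,0]
    - [-0.007,0.008,0]
    - [-0.006,0.01,0]
    - [-0.005,0.01,0]
    - [-0.002,0.011,0]
  yaw: [0,0,0,0,0]

```text
time_s: 5.35
position: [0.4815, -0.0437, 0.1062]
tool_rot: [[-0.56, 0.829, -0.001], [0.829, 0.56, -0.0], [0.001, -0.001, -1.0]]
ft_force: [0.5, -3.2, 0.5]
grip_width: 0.0003
gripper_force: 1.2
```

Run:
```python
from h import *
o=env.observe();print(o['time_s'],o['position'],o['ft_force'])
a=env.get_image('wrist');b=env.get_image('scene')
cv2.imwrite('pics/c3.png',np.hstack([cv2.resize(a,(400,300)),cv2.resize(b[170:320,120:320],(400,300))])[:,:,::-1])
```

```text
5.35 [ 0.4815425  -0.04368929  0.10621126] [ 0.51137127 -3.21622567  0.4815127 ]
```

View pics/c3.png

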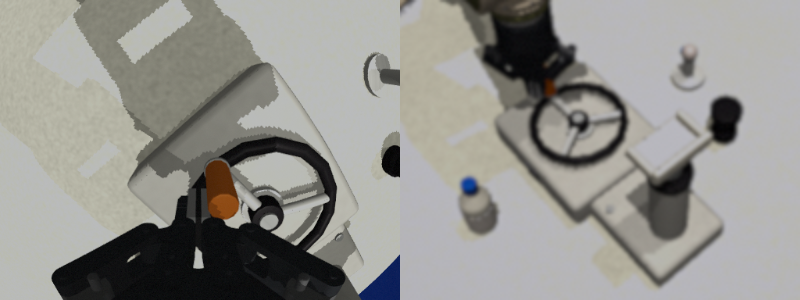

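The peg is still held ahead of the fingertips (left half, 220,185), with nothing disturbed. Next quarter turns follow.

Call:
jog_arm:
  hand: [0,0,0,0,0]
  travel:
    - [0,0.012,0]
    - [0.001,0.011,0]
    - [0.004,0.011,0]
    - [0.005,0.01,0]
    - [0.007,0.009,0]
  yaw: [0,0,0,0,0]

```text
time_s: 6.08
position: [0.4992, 0.0093, 0.1061]
tool_rot: [[-0.56, 0.829, -0.001], [0.829, 0.56, 0.0], [0.001, -0.001, -1.0]]
ft_force: [-1.5, -2.6, 0.8]
grip_width: -0.0001
gripper_force: 1.2
```

Call:
jog_arm:
  hand: [0,0,0,0,0]
  travel:
    - [0.008,0.007,0]
    - [0.01,0.006,0]
    - [0.01,0.004,0]
    - [0.012,0.003,0]
    - [0.011,0,0]
  yaw: [0,0,0,0,0]

```text
time_s: 6.7
position: [0.5509, 0.029, 0.1062]
tool_rot: [[-0.56, 0.829, -0.0], [0.829, 0.56, 0.001], [0.001, 0.0, -1.0]]
ft_force: [-2.5, 0.4, -0.3]
grip_width: -0.0001
gripper_force: 0.9
```

Run:
```python
from h import *
o=env.observe();print(o['time_s'],o['position'],o['ft_force'])
a=env.get_image('wrist');b=env.get_image('scene')
cv2.imwrite('pics/c4.png',np.hstack([cv2.resize(a,(400,300)),cv2.resize(b[170:320,120:320],(400,300))])[:,:,::-1])
```

```text
6.7 [0.55090022 0.02899412 0.10617003] [-2.50659883  0.39563901 -0.28929793]
```

View pics/c4.png

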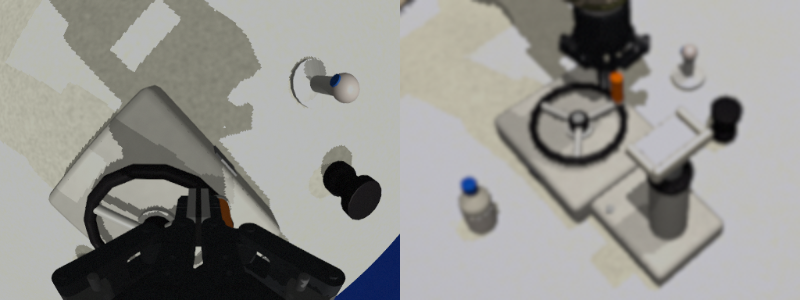

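Call:
jog_arm:
  hand: [0,0,0,0,0]
  travel:
    - [0.011,-0.001,0]
    - [0.011,-0.004,0]
    - [0.01,-0.005,0]
    - [0.009,-0.007,0]
    - [0.007,-0.009,0]
  yaw: [0,0,0,0,0]

```text
time_s: 7.42
position: [0.5987, 0.0021, 0.1062]
tool_rot: [[-0.56, 0.829, -0.0], [0.829, 0.56, 0.0], [0.0, -0.0, -1.0]]
ft_force: [-3.5, 2.2, 0.1]
grip_width: -0.0001
gripper_force: 1.4
```

Call:
jog_arm:
  hand: [0,0,0,0,0]
  travel:
    - [0.006,-0.009,0]
    - [0.005,-0.011,0]
    - [0.002,-0.011,0]
    - [0,-0.011,0]
    - [-0.001,-0.011,0]
  yaw: [0,0,0,0,0]

```text
time_s: 8.05
position: [0.6083, -0.05, 0.106]
tool_rot: [[-0.56, 0.829, -0.005], [0.829, 0.56, 0.003], [0.005, -0.003, -1.0]]
ft_force: [-7.3, 7.5, 2.2]
grip_width: 0.0001
gripper_force: 4.3
```

Run:
```python
from h import *
o=env.observe();print(o['time_s'],o['position'],o['ft_force'])
a=env.get_image('wrist');b=env.get_image('scene')
cv2.imwrite('pics/c5.png',np.hstack([cv2.resize(a,(400,300)),cv2.resize(b[170:320,120:320],(400,300))])[:,:,::-1])
s,c=orange(b[190:300,150:300]);print(s[1:],c[1:]+[150,190])
s,c=orange(a);print(s[1:],c[1:])
```

```text
8.05 [ 0.60831104 -0.04999378  0.106034  ] [-7.33781638  7.51028615  2.15500207]
[[61 45  7 15 78]] [[214.48717949 241.71794872]]
[[205 252  23  40 510]] [[216.13137255 271.47254902]]
```

View pics/c5.png

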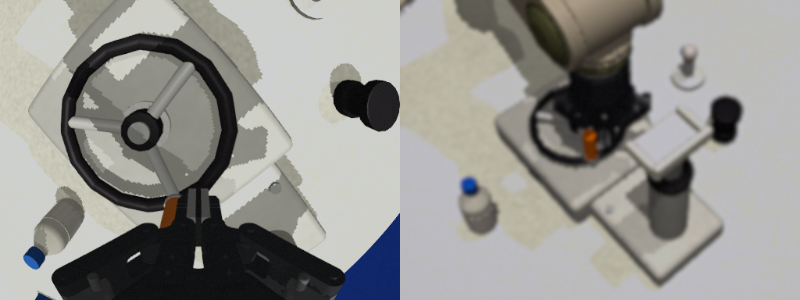

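The force rose to about 10 N because the peg has slipped onto the side of the fingers (left half, 170,210) instead of staying ahead of them. I'll back off, come round behind it and check where the handle is.

Call:
jog_arm:
  hand: [0,0,0,0,0]
  travel:
    - [-0.004,0.006,0]
    - [-0.004,0.006,0]
    - [0.012,0.006,0]
    - [0.013,0.006,0]
    - [0,0,0]
  yaw: [0,0,0,0,0]

```text
time_s: 8.78
position: [0.6283, -0.0258, 0.1062]
tool_rot: [[-0.561, 0.828, 0.001], [0.828, 0.561, -0.0], [-0.001, 0.001, -1.0]]
ft_force: [-0.5, 0.3, 0.1]
grip_width: -0.0002
gripper_force: 0.0
```

```bash
cat >> h.py <<'E'
def handle():
    C=np.array([.5465,-.0368]);z=plane('scene',206.149,242.687,.1)[:2];r=[]
    b=env.get_image('scene');s,c=orange(b[190:300,150:300]);i=1+np.argmax(s[1:,4]);u=c[i]+[150,190]
    p=plane('scene',*u,.1)[:2];print('px',u,s[i],'dist from start mm',1e3*(p-z),'est',p-z+[.5837,-.0902]);return b
E
python3 - <<'E'
from h import *
o=env.observe();print(o['time_s'],o['position'],o['ft_force']);handle()
E
```

```text
8.775 [ 0.62828277 -0.02583565  0.10618905] [-0.54272546  0.34445359  0.08554081]
px [214.56626506 241.19277108] [61 44  7 16 83] dist from start mm [15.48505825 16.2788623 ] est [ 0.59918506 -0.07392114]
```

Call:
jog_arm:
  hand: [0,0,0,0,0]
  travel:
    - [0,-0.009,0]
    - [-0.001,-0.009,0]
    - [0,-0.009,0]
    - [-0.006,-0.006,0]
    - [-0.005,-0.006,0]
  yaw: [0,0,0,0,0]

```text
time_s: 9.45
position: [0.6153, -0.066, 0.1065]
tool_rot: [[-0.559, 0.829, 0.002], [0.829, 0.559, -0.0], [-0.001, 0.001, -1.0]]
ft_force: [4.3, -0.2, -0.6]
grip_width: -0.0001
gripper_force: 1.5
```

Call:
jog_arm:
  hand: [0,0,0,0,0]
  travel:
    - [-0.003,-0.003,0]
    - [-0.003,-0.003,0]
    - [-0.003,-0.003,0]
    - [-0.003,-0.002,0]
    - [0,0,0]
  yaw: [0,0,0,0,0]

```text
time_s: 10.07
position: [0.6027, -0.0765, 0.1062]
tool_rot: [[-0.56, 0.829, -0.001], [0.829, 0.56, 0.0], [0.001, -0.001, -1.0]]
ft_force: [-0.4, -0.2, -0.4]
grip_width: 0.0004
gripper_force: 0.0
```

Run:
```python
from h import *
o=env.observe();print(o['time_s'],o['position'],o['ft_force']);handle()
```

```text
10.075 [ 0.60265969 -0.07648034  0.10618816] [-0.41340989 -0.21475799 -0.40697929]
px [207.08333333 248.08333333] [56 56  3  5 12] dist from start mm [ 12.49589971 -11.77191558] est [ 0.5961959  -0.10197192]
```

Call:
jog_arm:
  hand: [0,0,0,0,0]
  travel:
    - [0.008,0.006,0]
    - [0.004,0.006,0]
    - [0,0.01,0.03]
    - [0,0.01,0.04]
    - [0,0.01,0.04]
  yaw: [0,0,0,0,0]

```text
time_s: 10.75
position: [0.6152, -0.0335, 0.2174]
tool_rot: [[-0.56, 0.828, -0.001], [0.828, 0.56, 0.0], [0.001, -0.0, -1.0]]
ft_force: [-0.7, 0.6, -0.2]
grip_width: 0.0002
gripper_force: 0.0
```

Call:
jog_arm:
  hand: [0,0,0,0,0]
  travel:
    - [-0.03,0,0.05]
    - [-0.04,0,0.03]
    - [-0.04,0.01,0.02]
    - [-0.04,0.02,0]
    - [0,0,0]
  yaw: [0,0,0,0,0]

```text
time_s: 11.38
position: [0.4634, -0.003, 0.3173]
tool_rot: [[-0.561, 0.828, 0.001], [0.828, 0.561, -0.0], [-0.001, 0.001, -1.0]]
ft_force: [0.2, 1.3, 0.3]
grip_width: -0.0001
gripper_force: 0.0
```

Run:
```python
from h import *
o=env.observe();print(o['time_s'],o['position'],o['ft_force']);b=handle();a=env.get_image('side')
s,c=orange(a[130:240,230:350]);print(s[1:],c[1:]+[230,130])
cv2.imwrite('pics/c6.png',np.hstack([cv2.resize(x,(400,300)) for x in (a,b)])[:,:,::-1])
```

```text
11.375 [ 0.46341547 -0.00299873  0.31730235] [0.2407475  1.33606607 0.33176666]
px [205.77027027 242.87837838] [53 46  7 15 74] dist from start mm [-0.45010422 -1.03531824] est [ 0.5832499  -0.09123532]
[[57 31  6  5 21]] [[289.28571429 162.95238095]]
```

View pics/c6.png

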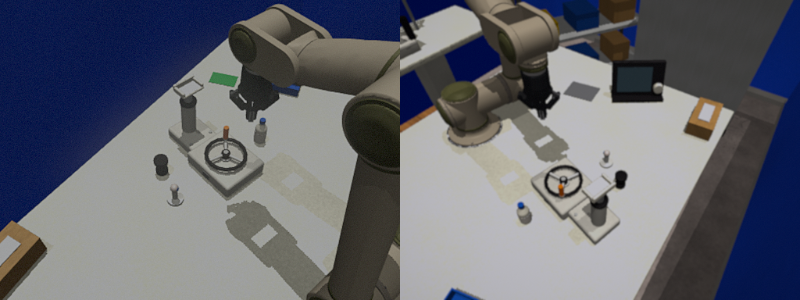

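The handle is back within about 1 mm of its start after one full turn. The bottle, eyepiece and model eye are standing where they were, and the arm is well clear. I'm handing in.

```bash
python3 -c "
from rig import env
print(env.close_job())"
```

```text
the job is handed in; nothing more can be done
None
```

The hand wheel got one full clockwise turn: the camera puts the handle about 1 mm from its start, the arm is clear, the eyepiece, bottle and model eye look undisturbed, and the job was handed in at about 11 s; no verdict was returned.

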